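Zero the feed mill's burrs and set it three clicks open

ROBOT

A 6-joint arm with a two-finger parallel gripper is mounted at the origin on the work surface. World frame = base frame: x ahead of the robot, y to its left, z up, the work surface at z = 0. Lengths are in m, angles in rad, forces in N, time in s.
With the tool pointing down it reaches from about 0.3 to 0.825 m from the base axis. Payload 5.4 kg.
Tool frame: the origin (TCP) lies at the very end of the fingers, on their centre line; the grasp point (between the pads) lies 19 mm behind it; z points along the fingers, x is the direction in which the jaws open and shut, and the axes are right-handed (so a half turn about z gives the same grasp; the last joint's range is limited). The gripper opens to 92 mm and grips with 3 to 60 N. Pads are 20 mm wide; open, the fingers measure 128 mm over their backs; the gripper's body (75 mm by 189 mm) begins 69 mm behind the grasp point.
Start: joints at [-1.554, 0.158, 1.597, -0, 1.386, -0.21], TCP at [0.129, -0.56, 0.215] pointing down, gripper open.
Joint ranges: [-2.91, 2.91], [-0.94, 2.29], [0.18, 2.7], [-1.29, 4.43], [0.17, 2.64], [-3, 3]. Speed limits (rad/s): [2.57, 2.57, 3.14, 3.14, 3.14, 3.14].

INTERFACE

Orientations are given as a rotation vector (axis times angle).
In Python, from workcell import bot gives the robot as it stands. Calls block until the motion is done:
- bot.goto(position, orientation): joint-space move of the TCP to a pose.
- bot.line_to(position, rot=None, max_speed=0.15): straight line of the TCP; rot=None keeps the orientation; max_speed is the mean speed in m/s.
- bot.set_joints(angles): joint-space move.
- bot.set_gripper(opening, newtons=None): opening from 0.0 (shut) to 1.0 (fully open); newtons is the grip in N (None keeps the last); returns when the fingers have stopped.
- bot.hold(seconds).
- bot.inverse_kinematics(position, orientation): joint angles nearest the present ones, or None.
- bot.read_camera(name): name is "side" or "top"; returns a dict with "pixels" (420x560x3 uint8, blue, green, red), "fx", "fy", "cx", "cy" (pixels), "R" (3x3) and "t" (3): a world point X has camera coordinates R X + t. Camera axes: x right, y down, z forward; pixel columns grow to the right and rows downward; lengths in m; the calibration is good to about 2 mm. A picture is of the moment at which its call begins. There is no depth.
A pose or a line that the arm cannot do raises bot.MotionError and nothing moves.
- bot.job_done(): hands the job in, once; it reports no verdict.
Readings, each from a call of its own:
- bot.current_clock(): time.
- bot.current_joints(): joint angles.
- bot.current_joint_vel(): joint speeds.
- bot.current_effort(): joint torques, N m.
- bot.current_ee_pos(): TCP position.
- bot.current_tool_rot(): TCP orientation.
- bot.current_contact_force(): force on the tool from outside, world axes, zero at the start.
- bot.current_ft_torque(): the same for the moment, N m.
- bot.current_opening(): opening from 0.0 (shut) to 1.0 (fully open).
Only numpy, scipy, OpenCV 4.12 (cv2) and the standard library are available. Lean on these libraries where they do the work, as an engineer would, in place of code of your own. Each camera call takes 0.05 s, during which the arm holds its last target.

TASK

Set up the green feed mill: turn its black adjustment ring clockwise (seen from above) until you feel the burrs just touch, without jamming them together, then back the ring off three clicks and let go of it. Then put the orange dust cap on the mill over the ring, seated down on the shoulder, and leave the other things on the desk alone.

Things in the scene. Friction and masses are not known exactly. Their poses are not given: they have to be found in the camera images.
- mill: Green round feed mill, fixed, 124 mm across the foot, 112 mm the body, a short chute on its own -x side. Origin: centre of its underside, on the mill's axis; z up. Its flat shoulder (100 mm across) is 95 mm up; on it stand a boss (66 mm across, 6 mm high), a 40 mm neck and the ring.
- ring: Black ribbed drum 50 mm across and 24 mm high on top of the mill, 116 to 140 mm above desk level. Origin on the mill's axis at desk level, z up. Clockwise from above closes the burrs. 20 clicks a turn (18 deg each); 0.08 to 0.15 N m moves it from notch to notch; let go, it snaps into the nearest notch. Starts 4 to 7 clicks open. The white stroke on top (its x axis) is no setting.
- upper_burr: Upper burr, hidden inside, turns with the ring (same origin). The ring angle of burr contact differs every time and shows nowhere: feel it as a sprung stop at a notch, torque rising past all click peaks by 9 N m per rad (0.16 a degree). 0.35 to 0.6 N m in all at the ring is a sound touch; over 0.8 jams. Burr force = stop's share of the torque / 0.036 m. Eased off, it springs back to the notch.
- spindle_top (a point): Top of the brass spindle, 10 mm thick, in the middle of the ring, about 4 mm above the ring's top. It stands 144 mm above the mill's origin when the burrs just touch and rises with the burr gap, 0.05 mm a click, far less than the measuring error.
- cap: Orange dust cap, an upturned cup 80 mm across outside, 74 mm inside, 58 mm high, 54 mm deep inside, standing mouth down, with a black knob on top, 22 mm in diameter and 23 mm high (from 58 to 81 mm above the rim). Origin: centre of its rim plane, z up towards the knob. Loose, about 70 g. On the mill its rim rests on the shoulder round the boss (4 mm play all round).
- tub: Empty pale open tub, 84 mm across, 55 mm high, loose; leave alone. Origin under its centre.
- jar_grain: Closed jar of pale grain with a white lid, 84 mm across, 115 mm high, loose; leave alone. Origin under its centre.
- jar_soil: Closed jar of brown substrate with a black lid, 90 mm across, 110 mm high, loose; leave alone. Origin under its centre.
- scoop: Wooden-handled spoon 170 mm long lying along its x axis; leave alone. Origin under its middle.
- mouse: Black computer mouse 105 x 62 x 26 mm; leave alone. Origin under its centre.
Mind the look-alikes: they are no part of the job. Of the things that look like the mill, the largest one is meant.

How it is judged:
By the outcome, as a careful person would: the job done as asked, in the order asked, and still so for the second after the job is handed in, with the robot touching nothing.
It also fails if it takes over 72 s, if anything falls off the work surface, if the arm or the gripper's body presses on something with over 40 N, if the wrist force passes 120 N, or if a joint passes its speed limit or range.

## Working session

There is one attempt and no reset: what is moved stays moved. The work goes in short steps, each a Python script; the robot and the scene stay as the last script left them, time stands still between calls to the robot, and variables do not carry over. Pictures are saved under pics/ and viewed, and the job is handed in when it is done.

```bash
ls; mkdir -p pics; python3 - <<'E'
from workcell import bot
import cv2
for n in("side","top"):
    c=bot.read_camera(n); cv2.imwrite(f"pics/{n}0.png",c["pixels"]); print(n,c["fx"],c["fy"],c["cx"],c["cy"],c["R"],c["t"])
print(bot.current_clock(),bot.current_tool_rot(),bot.current_contact_force(),bot.current_ft_torque(),bot.current_opening())
E
```

```text
pics
side 500.3150724334918 500.3150724334918 285.06070773589346 202.99929752055203 [[ 0.94998359 -0.31224545 -0.00582759]
 [-0.18323833 -0.54218426 -0.82003655]
 [ 0.25289305  0.7800891  -0.57228149]] [-0.52882958  0.18945903  1.56953622]
top 518.9253681732062 518.9253681732062 281.3464352950943 208.56436670159223 [[-0.06122535 -0.99810949 -0.00537696]
 [-0.97430457  0.06093325 -0.21683576]
 [ 0.21675346 -0.00803705 -0.97619329]] [0.03027579 0.54717019 1.65363045]
0.1 [-2.45748222e+00  1.95498770e+00  1.63461587e-03] [-0.74902319 -0.39728417 -0.48559323] [ 0.01648403 -0.04463927  0.00790318] 1.0023629556479678
```

View pics/side0.png

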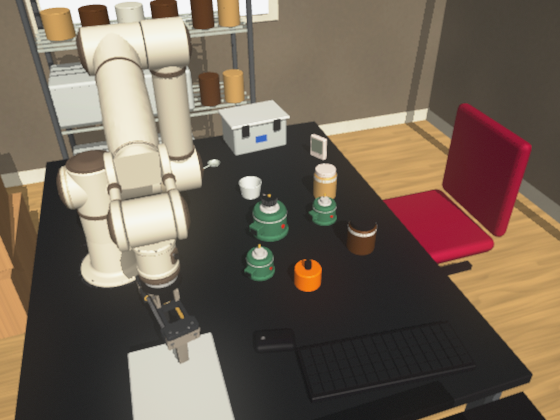

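View pics/top0.png

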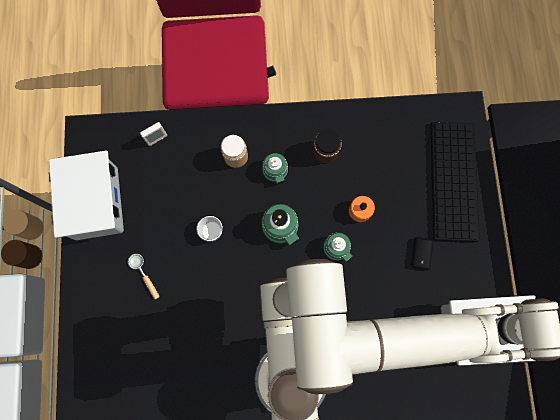

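```bash
python3 - <<'E'
import cv2,numpy as np
s=cv2.imread("pics/side0.png");t=cv2.imread("pics/top0.png")
def crop(im,x,y,w,h,k):return cv2.resize(im[y:y+h,x:x+w],None,fx=k,fy=k,interpolation=cv2.INTER_CUBIC)
cv2.imwrite("pics/c_side.png",crop(s,230,180,100,120,5)[:600])
cv2.imwrite("pics/c_top.png",crop(t,250,180,140,90,5))
E
```

```text
(no output)
```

View pics/c_side.png

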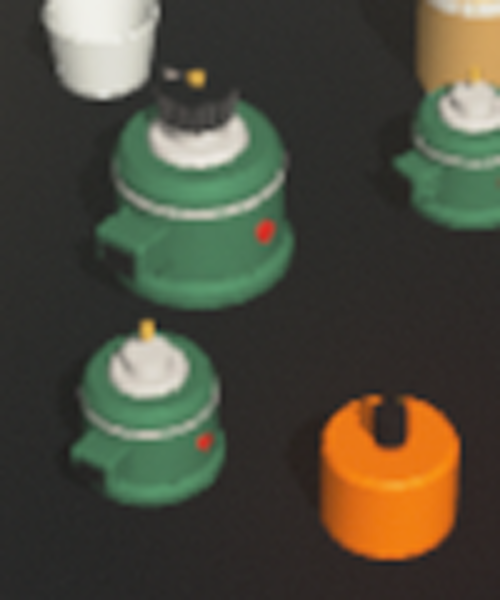

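View pics/c_top.png

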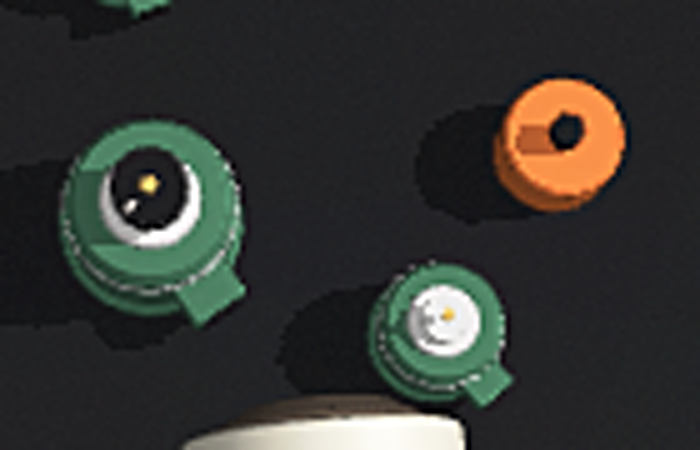

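```bash
cat > h.py <<'E'
from workcell import bot
import cv2,numpy as np
def cam(n):
    c=bot.read_camera(n); return c
def onz(c,u,v,z):
    d=c["R"].T@np.array([(u-c["cx"])/c["fx"],(v-c["cy"])/c["fy"],1]); o=-c["R"].T@c["t"]
    return o+d*(z-o[2])/d[2]
def proj(c,X):
    p=c["R"]@np.asarray(X)+c["t"]; return np.array([c["fx"]*p[0]/p[2]+c["cx"],c["fy"]*p[1]/p[2]+c["cy"]])
def circ(c,x,y,z,r,n=60):
    a=np.linspace(0,2*np.pi,n); return np.array([proj(c,[x+r*np.cos(t),y+r*np.sin(t),z]) for t in a])
E
python3 - <<'E'
from h import *
C={n:cam(n) for n in("side","top")}
def f(x,y,ox,oy):return (x+.5)/5-.5+ox,(y+.5)/5-.5+oy
print("spin",onz(C["top"],*f(149,183,250,180),.144),onz(C["side"],*f(197,73,230,180),.144))
print("knob",onz(C["top"],*f(567,130,250,180),.081),onz(C["side"],*f(391,402,230,180),.081))
print("capface",onz(C["top"],*f(564,138,250,180),.058))
S,T=onz(C["side"],*f(197,73,230,180),.144),onz(C["top"],*f(149,183,250,180),.144)
m=(S+T)/2; k=(onz(C["top"],*f(567,130,250,180),.081)+onz(C["side"],*f(391,402,230,180),.081))/2
print(m,k)
for n,ox,oy,w,hh in(("side",230,180,100,120),("top",250,180,140,90)):
    im=cv2.resize(C[n]["pixels"][oy:oy+hh,ox:ox+w],None,fx=5,fy=5,interpolation=cv2.INTER_CUBIC)
    for (x,y,z,r) in((m[0],m[1],.0,.062),(m[0],m[1],.14,.025),(m[0],m[1],.116,.025),(m[0],m[1],.101,.033),(k[0],k[1],0,.04),(k[0],k[1],.058,.04),(k[0],k[1],.081,.011)):
        p=((circ(C[n],x,y,z,r)-[ox,oy]+.5)*5-.5).astype(int)
        cv2.polylines(im,[p.reshape(-1,1,2)],True,(255,0,255),1)
    cv2.imwrite(f"pics/ov_{n}.png",im)
E
```

```text
spin [0.50533972 0.00465674 0.144     ] [0.50691723 0.01305031 0.144     ]
knob [ 0.53661914 -0.26992709  0.081     ] [ 0.54078705 -0.26173994  0.081     ]
capface [ 0.53635268 -0.27133191  0.058     ]
[0.50612847 0.00885353 0.144     ] [ 0.5387031  -0.26583351  0.081     ]
```

View pics/ov_side.png

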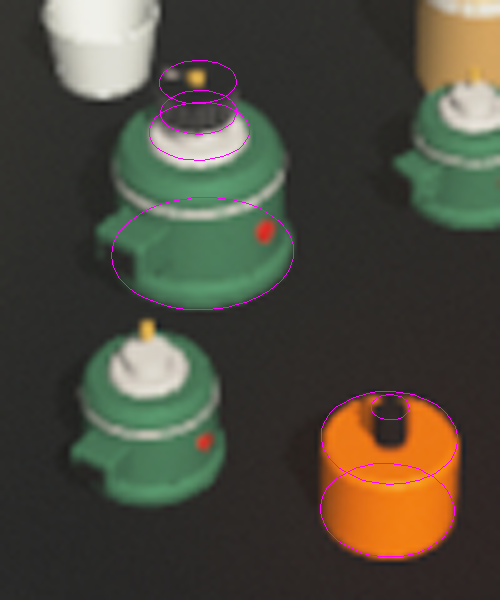

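View pics/ov_top.png

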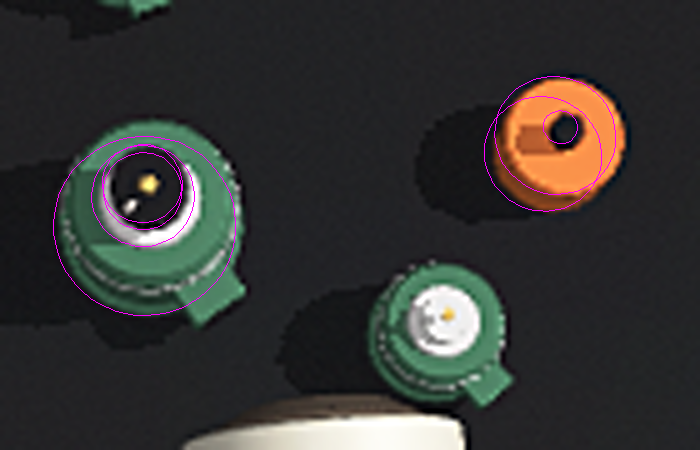

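```bash
python3 - <<'E'
from h import *
from scipy.optimize import least_squares
def hullc(P):
    h=cv2.convexHull(P.astype(np.float32)); m=cv2.moments(h); return np.array([m["m10"],m["m01"]])/m["m00"],m["m00"]
C={n:cam(n) for n in("side","top")}
tip=proj(C["side"],bot.current_ee_pos()); print("tip",tip,bot.current_ee_pos())
for n in C:
    im=C[n]["pixels"].astype(int); b,g,r=im[...,0],im[...,1],im[...,2]
    m=((r>120)&(r>1.7*g-10)&(b<g)&(b<100)).astype(np.uint8)
    if n=="side": m[:,:285]=0;m[:250]=0;m[300:]=0;m[:,330:]=0
    else: m[:,340:345]=m[:,340:345];m[:190]=0;m[230:]=0;m[:,:340]=0;m[:,385:]=0
    ys,xs=np.nonzero(m); 
    hull=cv2.convexHull(np.stack([xs,ys],1).astype(np.int32)); M=np.zeros_like(m); cv2.fillConvexPoly(M,hull,1)
    ys,xs=np.nonzero(M); c0=np.array([xs.mean(),ys.mean()])
    f=lambda q:hullc(np.vstack([circ(C[n],q[0],q[1],0,.04),circ(C[n],q[0],q[1],.058,.04)]))[0]-c0
    s=least_squares(f,[.54,-.266]); print(n,s.x,c0,M.sum(),hullc(np.vstack([circ(C[n],*s.x,0,.04),circ(C[n],*s.x,.058,.04)]))[1])
    # spindle gold
    m=((r>140)&(g>100)&(b<110)&(r>g+20)&(b<g-30)).astype(np.uint8)
    x0,x1,y0,y1=(255,285,185,205) if n=="side" else (265,295,205,225)
    ys,xs=np.nonzero(m[y0:y1,x0:x1]); print("gold",sorted(zip(ys+y0,xs+x0)))
p=C["side"]["pixels"][270:380,120:230].copy(); p=cv2.resize(p,None,fx=5,fy=5,interpolation=cv2.INTER_CUBIC)
t=((tip-[120,270]+.5)*5).astype(int); cv2.drawMarker(p,tuple(int(v) for v in t),(255,0,255)); 
R=cv2.Rodrigues(np.array(bot.current_tool_rot()))[0]
for s in(-1,1):
    q=proj(C["side"],np.array(bot.current_ee_pos())+R@[s*.046,0,0]); t=((q-[120,270]+.5)*5).astype(int); cv2.drawMarker(p,tuple(int(v) for v in t),(255,255,0))
cv2.imwrite("pics/tip.png",p)
E
```

```text
tip [173.5474087  343.93093713] [ 0.12926361 -0.56008045  0.21429948]
side [ 0.53869286 -0.2677307 ] [307.50501253 274.78822055] 798 787.4745048708282
gold [(np.int64(194), np.int64(268)), (np.int64(194), np.int64(269)), (np.int64(194), np.int64(270)), (np.int64(195), np.int64(268)), (np.int64(195), np.int64(269)), (np.int64(195), np.int64(270)), (np.int64(196), np.int64(268)), (np.int64(196), np.int64(269)), (np.int64(196), np.int64(270))]
top [ 0.53856874 -0.27266337] [361.6247619  208.25333333] 525 542.6576644773595
gold [(np.int64(215), np.int64(279)), (np.int64(215), np.int64(280)), (np.int64(216), np.int64(278)), (np.int64(216), np.int64(281)), (np.int64(217), np.int64(278))]
```

View pics/tip.png

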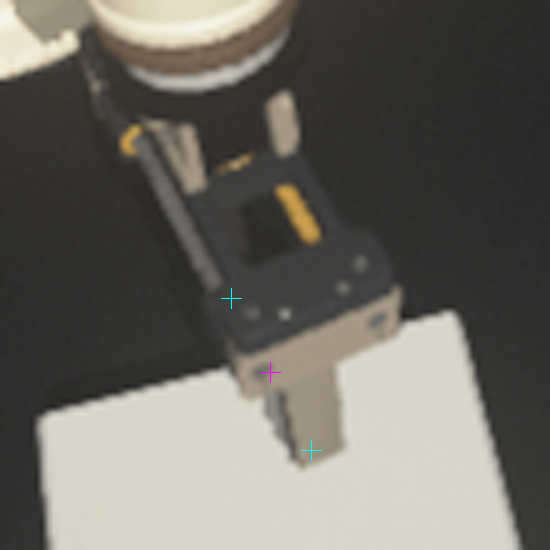

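```bash
cat >> h.py <<'E'
from scipy.spatial.transform import Rotation as Ro
def down(a): return (Ro.from_euler('z',a)*Ro.from_euler('x',np.pi)).as_rotvec()  # a: world angle of tool x
def yaw():
    R=Ro.from_rotvec(bot.current_tool_rot()).as_matrix(); return np.arctan2(R[1,0],R[0,0])
def st(msg=""):
    print(msg,"t%.2f"%bot.current_clock(),"p",np.round(bot.current_ee_pos(),4),"yaw%.1f"%np.degrees(yaw()),"F",np.round(bot.current_contact_force(),2),"M",np.round(bot.current_ft_torque(),3),"o%.3f"%bot.current_opening(),"q6 %.3f"%bot.current_joints()[5])
E
python3 - <<'E'
from h import *
st()
for a in (0,.5,1,2,3,-1,-2):
    q=bot.inverse_kinematics([.506,.007,.2],down(a)); print(a,None if q is None else np.round(q,3))
q=bot.inverse_kinematics([.506,.007,.2],down(0)); q=np.array(q); q[5]=-1.9
bot.set_joints(q); st()
for n in("side","top"): cv2.imwrite(f"pics/{n}1.png",cam(n)["pixels"])
E
```

```text
t0.30 p [ 0.1293 -0.5601  0.2143] yaw-77.0 F [-0.42 -0.01 -0.59] M [-0.015  0.016  0.036] o0.999 q6 -0.210
0 [-0.225 -0.01   1.805 -0.     1.347 -0.225]
0.5 [-0.225 -0.01   1.805  0.     1.347 -0.725]
1 [-0.225 -0.01   1.805 -0.     1.347 -1.225]
2 [-0.225 -0.01   1.805  0.     1.347 -2.225]
3 None
-1 [-0.225 -0.01   1.805 -0.     1.347  0.775]
-2 [-0.225 -0.01   1.805 -0.     1.347  1.775]
 t2.72 p [0.5061 0.0063 0.2   ] yaw95.9 F [-0.14  0.68 -0.18] M [ 0.063 -0.156  0.02 ] o1.004 q6 -1.900
```

```bash
python3 - <<'E'
import cv2,numpy as np
s=cv2.imread("pics/side1.png")[150:260,220:330];t=cv2.imread("pics/top1.png")[160:280,220:380]
a=cv2.resize(s,None,fx=4.5,fy=4.5,interpolation=3)
b=cv2.resize(t,None,fx=2,fy=2,interpolation=3)
o=np.zeros((500,800,3),np.uint8);o[:a.shape[0],:a.shape[1]]=a;bb=b[:,:300];o[:bb.shape[0],497:797]=bb
cv2.imwrite("pics/c1.png",o)
E
```

```text
(no output)
```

View pics/c1.png

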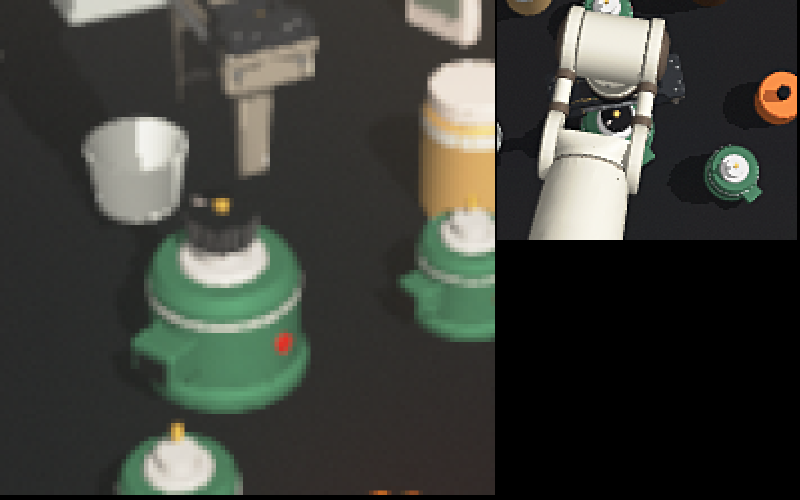

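```bash
python3 - <<'E'
from h import *
p=np.array([.506,.007,.109])
bot.line_to([.506,.007,.15],max_speed=.15); st()
bot.line_to(p,max_speed=.1); st("down")
print(np.round([bot.current_ft_torque() for _ in range(4)],3))
bot.set_gripper(0.4,8); st("grip8")
bot.hold(.2); st()
E
```

```text
t3.30 p [0.506  0.0069 0.1502] yaw95.9 F [0.19 0.4  0.4 ] M [ 0.018 -0.167  0.05 ] o0.998 q6 -1.900
down t3.86 p [0.5065 0.0069 0.1096] yaw96.0 F [ 0.97  0.49 -0.15] M [ 0.076 -0.161 -0.019] o0.999 q6 -1.900
[[ 0.076 -0.161 -0.019]
 [ 0.076 -0.161 -0.019]
 [ 0.076 -0.161 -0.019]
 [ 0.076 -0.161 -0.019]]
grip8 t4.57 p [0.5062 0.006  0.1091] yaw95.9 F [ 1.56 -5.62 -1.02] M [-0.687 -0.143  0.024] o0.539 q6 -1.900
 t4.77 p [0.5062 0.006  0.1091] yaw95.9 F [ 0.48 -5.91 -0.6 ] M [-0.716 -0.245  0.019] o0.540 q6 -1.900
```

```bash
python3 - <<'E'
from h import *
for y in (.005,.003):
    bot.line_to([.506,y,.109]); bot.hold(.1); st(y)
E
```

```text
0.005 t5.12 p [0.5062 0.0058 0.1091] yaw95.9 F [1.52 4.64 0.93] M [ 0.841 -0.334 -0.125] o0.534 q6 -1.904
0.003 t5.47 p [0.5061 0.0057 0.109 ] yaw95.9 F [ 2.57 11.12  2.2 ] M [ 2.122 -0.492 -0.087] o0.539 q6 -1.908
```

```bash
python3 - <<'E'
from h import *
bot.set_gripper(1.0); st("open")
q=np.array(bot.inverse_kinematics([.506,.0058,.109],down(np.radians(0))));
print(q)
bot.set_joints(q); st("rot")
bot.set_gripper(0.4,8); bot.hold(.1); st("grip8")
f0=bot.current_contact_force()[0]
x=.506+ (0.001 if f0>0 else -.001)
bot.line_to([x,.0058,.109]); bot.hold(.1); st(x)
E
```

```text
open t6.22 p [0.506  0.0029 0.109 ] yaw95.9 F [-0.55  0.6   0.92] M [ 0.104 -0.18  -0.007] o1.001 q6 -1.908
[-2.27753982e-01  9.03585673e-02  1.89125198e+00 -4.44089210e-16
  1.15998210e+00 -2.27753982e-01]
rot t7.71 p [0.506  0.0058 0.109 ] yaw0.0 F [-0.2   0.61 -0.8 ] M [-0.051 -0.075 -0.013] o0.996 q6 -0.228
grip8 t8.52 p [0.5037 0.0059 0.1087] yaw0.0 F [-8.38 -0.42  5.92] M [-0.15   1.345 -0.03 ] o0.543 q6 -0.228
0.505 t8.87 p [0.5036 0.0059 0.1087] yaw0.0 F [-5.91 -0.41  4.35] M [-0.079  1.131 -0.014] o0.539 q6 -0.228
```

```bash
python3 - <<'E'
from h import *
for x in(.503,.5025):
    bot.line_to([x,.0058,.109]); bot.hold(.1); st(x)
E
```

```text
0.503 t9.22 p [0.5035 0.0059 0.1089] yaw-0.0 F [ 3.43 -0.09 -3.57] M [-0.025 -0.519  0.025] o0.542 q6 -0.229
0.5025 t9.57 p [0.5035 0.0059 0.1089] yaw-0.0 F [ 7.02  0.68 -6.42] M [ 0.038 -0.905  0.051] o0.541 q6 -0.229
```

```bash
python3 - <<'E'
from h import *
bot.line_to([.5036,.0058,.109]); bot.set_gripper(0.3,45); bot.hold(.1); st("grip45")
q=np.array(bot.inverse_kinematics([.5036,.0058,.109],down(0))); q0=q[5]
print(q-np.array(bot.current_joints()))
out=[];m0=bot.current_ft_torque()[2]
for k in range(1,16):
    q[5]=q0+np.radians(4*k); bot.set_joints(q)
    m=bot.current_ft_torque()[2]; out.append((4*k,round(-np.degrees(yaw()),2),round(m,3),round(bot.current_clock(),2)))
    if m>.32: break
for o in out: print(*o)
st()
E
```

```text
grip45 t10.13 p [0.5035 0.0058 0.1089] yaw0.0 F [ 2.41  1.02 -3.65] M [ 0.031 -0.406 -0.006] o0.536 q6 -0.229
[-1.68086154e-05 -8.50455116e-05 -1.75257116e-04 -8.89451002e-05
  1.82115449e-04  7.66594250e-05]
4 3.9 0.048 10.38
8 7.85 0.002 10.63
12 11.83 -0.023 10.88
16 15.82 -0.115 11.13
20 19.79 0.13 11.38
24 23.81 0.022 11.63
28 27.81 -0.03 11.88
32 31.82 -0.062 12.13
36 35.81 -0.069 12.38
40 39.84 0.056 12.63
44 43.85 0.003 12.88
48 47.85 -0.018 13.13
52 51.82 -0.14 13.38
56 55.79 0.113 13.63
60 59.8 -0.015 13.88
 t13.88 p [0.5037 0.0057 0.109 ] yaw-59.8 F [ 5.18  0.01 -7.83] M [ 0.093 -0.856 -0.015] o0.535 q6 0.815
```

```bash
cat > turn.py <<'E'
from h import *
q=np.array(bot.inverse_kinematics([.5036,.0058,.109],down(0))); q0=q[5]
out=[];a=60.
def avg(n=4):
    v=[]
    for _ in range(n): bot.hold(.05); v.append(bot.current_ft_torque()[2])
    return np.mean(v)
ok=False
while a<135:
    r=(a+1e-6)%18
    step=4 if 6<=r<=11 else 1.0 if (r<5 or r>16) else 2
    a+=step
    q[5]=q0+np.radians(a); bot.set_joints(q)
    m=bot.current_ft_torque()[2]; out.append((a,round(-np.degrees(yaw()),2),round(m,3),round(bot.current_clock(),2)))
    if m>.22:
        m=avg(); out.append(("avg",round(m,3)))
        if m>.38: ok=True;break
for o in out: print(*o)
st(ok)
E
python3 turn.py
```

```text
64.0 63.8 0.02 14.13
68.0 67.82 -0.111 14.38
70.0 69.81 -0.138 14.63
71.0 70.82 -0.126 14.88
72.0 71.8 -0.104 15.13
73.0 72.78 0.088 15.38
74.0 73.78 0.087 15.63
75.0 74.78 0.095 15.88
76.0 75.78 0.073 16.13
77.0 76.79 0.034 16.38
79.0 78.79 -0.013 16.63
83.0 82.81 -0.069 16.88
85.0 84.81 -0.098 17.13
87.0 86.81 -0.05 17.38
89.0 88.81 -0.12 17.63
90.0 89.8 -0.058 17.88
91.0 90.78 0.084 18.13
92.0 91.78 0.113 18.38
93.0 92.78 0.038 18.63
94.0 93.79 0.065 18.88
95.0 94.78 0.051 19.13
97.0 96.8 0.038 19.38
101.0 100.81 -0.039 19.63
103.0 102.81 -0.073 19.88
105.0 104.83 -0.16 20.13
107.0 106.83 -0.165 20.38
108.0 107.82 -0.034 20.63
109.0 108.79 0.104 20.88
110.0 109.78 0.154 21.13
111.0 110.77 0.207 21.38
112.0 111.76 0.265 21.63
avg 0.331
113.0 112.75 0.377 22.08
avg 0.392
True t22.28 p [0.5037 0.0056 0.109 ] yaw-112.7 F [ 4.64 -0.42 -9.14] M [ 0.075 -0.931  0.355] o0.535 q6 1.739
```

```bash
python3 - <<'E'
from h import *
q=np.array(bot.inverse_kinematics([.5036,.0058,.109],down(0))); q0=q[5]
def avg(n=6):
    v=[]
    for _ in range(n): bot.hold(.05); v.append(bot.current_ft_torque()[2])
    return round(np.mean(v),3),round(np.std(v),3)
a=113
for a in(113.5,114,114.5):
    q[5]=q0+np.radians(a); bot.set_joints(q); m=avg(); print(a,m)
    if m[0]>.44: break
out=[]
while a>60:
    a-=1.5 if a>104 else 4
    q[5]=q0+np.radians(a); bot.set_joints(q); out.append((a,round(bot.current_ft_torque()[2],3)))
    if a<=58: break
print(out); st()
E
```

```text
113.5 (np.float64(0.448), np.float64(0.032))
[(112.0, np.float64(0.362)), (110.5, np.float64(0.255)), (109.0, np.float64(0.123)), (107.5, np.float64(-0.078)), (106.0, np.float64(-0.113)), (104.5, np.float64(-0.044)), (103.0, np.float64(0.002)), (99.0, np.float64(0.035)), (95.0, np.float64(0.129)), (91.0, np.float64(0.103)), (87.0, np.float64(-0.127)), (83.0, np.float64(0.001)), (79.0, np.float64(0.043)), (75.0, np.float64(0.108)), (71.0, np.float64(-0.071)), (67.0, np.float64(-0.001)), (63.0, np.float64(0.051)), (59.0, np.float64(0.102))]
 t27.33 p [0.5037 0.0057 0.109 ] yaw-58.8 F [ 5.9  -0.65 -8.5 ] M [ 0.034 -0.914  0.102] o0.536 q6 0.797
```

```bash
python3 - <<'E'
from h import *
q=np.array(bot.inverse_kinematics([.5036,.0058,.109],down(0))); q0=q[5]
for a in(56.5,54.2): 
    q[5]=q0+np.radians(a); bot.set_joints(q); print(a,bot.current_ft_torque()[2])
bot.set_gripper(1.0); st("open")
bot.line_to([.5036,.0058,.19],max_speed=.2); st("up")
# over cap
bot.goto([.5386,-.270,.16],down(np.radians(-45))); st("cap")
for n in("side","top"): cv2.imwrite(f"pics/{n}2.png",cam(n)["pixels"])
E
python3 - <<'E'
import cv2,numpy as np
s=cv2.imread("pics/side2.png")[180:300,230:340];t=cv2.imread("pics/top2.png")[180:250,250:400]
a=cv2.resize(s,None,fx=4,fy=4,interpolation=3);b=cv2.resize(t[:,:70],None,fx=5,fy=5,interpolation=3)
o=np.zeros((490,800,3),np.uint8);o[:480,:440]=a;o[:350,445:795]=b
cv2.imwrite("pics/c2.png",o)
E
```

```text
56.5 0.119378536222158
54.2 0.055427440478571524
open t28.60 p [0.5035 0.0058 0.109 ] yaw-54.2 F [-0.32  0.29  0.67] M [ 0.002 -0.02   0.022] o1.000 q6 0.717
up t29.16 p [0.5032 0.0059 0.1892] yaw-54.2 F [ 0.33 -0.11 -0.9 ] M [-0.051 -0.025  0.016] o0.999 q6 0.717
cap t30.24 p [ 0.5385 -0.2687  0.1593] yaw-45.0 F [-0.45  1.27  0.55] M [-0.022 -0.003 -0.038] o1.001 q6 0.121
```

View pics/c2.png

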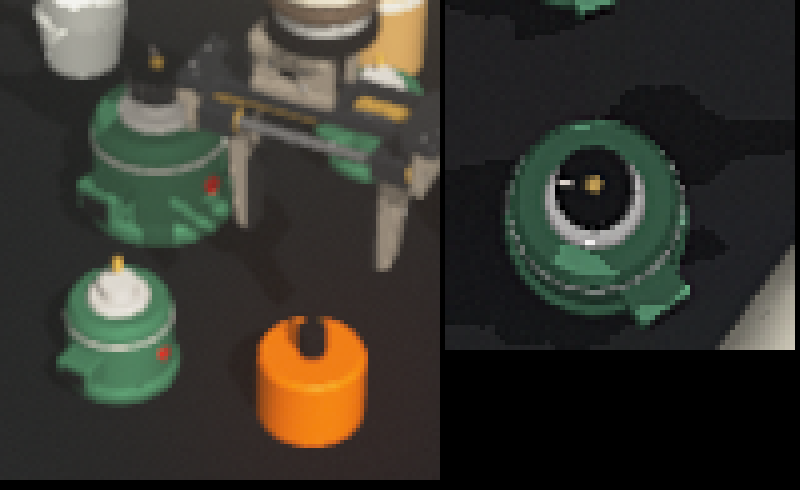

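```bash
python3 - <<'E'
from h import *
c=cam("top")
print(onz(c,339.5,243,.1),onz(c,422,254,.02),onz(c,327,147,.11))
x,y=.5365,-.2714
bot.goto([x,y,.13],down(np.radians(60))); st()
bot.line_to([x,y,.061],max_speed=.12); st("low")
bot.set_gripper(0.1,5); st("squeeze")
cv2.imwrite("pics/side3.png",cam("side")["pixels"])
E
python3 -c "
import cv2
s=cv2.imread('pics/side3.png')[200:300,230:350];cv2.imwrite('pics/c3.png',cv2.resize(s,None,fx=5,fy=5,interpolation=3))"
```

```text
[ 0.41582714 -0.18070108  0.1       ] [ 0.37394621 -0.45948686  0.02      ] [ 0.7345855  -0.16576415  0.11      ]
 t32.00 p [ 0.5366 -0.2713  0.1301] yaw60.0 F [-0.31 -0.17  0.08] M [ 0.032 -0.148 -0.01 ] o1.003 q6 -1.716
low t32.73 p [ 0.537  -0.2718  0.0617] yaw60.0 F [-0.48 -0.01  0.51] M [ 0.007 -0.185  0.056] o1.002 q6 -1.716
squeeze t33.78 p [ 0.5365 -0.2714  0.061 ] yaw60.0 F [ 0.02 -0.13  0.1 ] M [ 0.057 -0.126 -0.007] o0.238 q6 -1.716
```

View pics/c3.png

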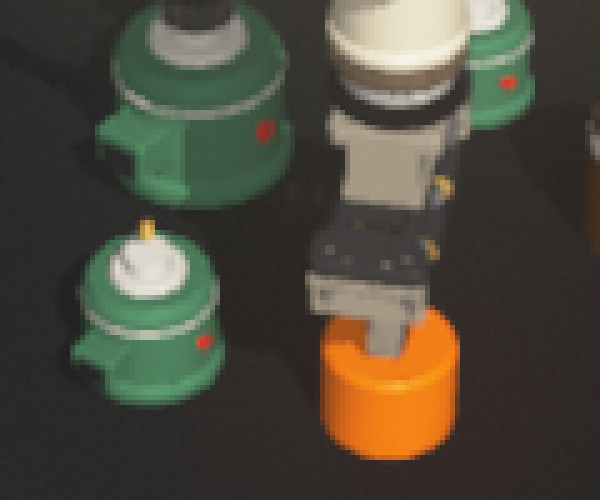

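```bash
python3 - <<'E'
from h import *
x,y=.5365,-.2714
bot.set_gripper(0.5)
q=np.array(bot.current_joints()); q[5]+=np.pi/2; bot.set_joints(q); st("rot")
bot.set_gripper(0.1,5); st("sq"); bot.set_gripper(0.1,25); st("grip")
bot.line_to([x,y,.225],max_speed=.2); bot.hold(.1); st("lift")
cv2.imwrite("pics/side4.png",cam("side")["pixels"])
E
python3 -c "
import cv2
s=cv2.imread('pics/side4.png')[150:300,230:350];cv2.imwrite('pics/c4.png',cv2.resize(s,None,fx=4,fy=4,interpolation=3))"
```

```text
rot t35.77 p [ 0.5365 -0.2714  0.061 ] yaw-30.0 F [ 0.07  0.03 -0.04] M [-0.069 -0.074 -0.026] o0.504 q6 -0.146
sq t36.25 p [ 0.5364 -0.2714  0.0609] yaw-30.0 F [-0.47 -0.65 -0.03] M [ 0.01  -0.047  0.014] o0.239 q6 -0.146
grip t36.47 p [ 0.5364 -0.2714  0.061 ] yaw-30.0 F [-0.56  0.38 -0.19] M [-0.058 -0.019  0.021] o0.234 q6 -0.146
lift t37.53 p [ 0.5356 -0.2707  0.2229] yaw-30.0 F [ 0.23  0.94 -1.27] M [-0.021 -0.011  0.02 ] o0.229 q6 -0.145
```

View pics/c4.png

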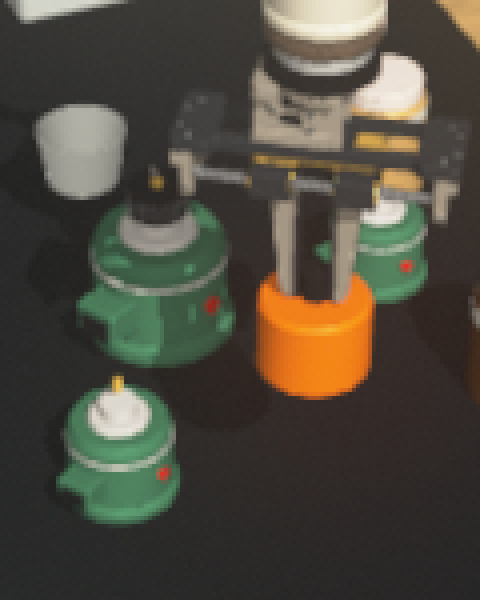

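```bash
python3 - <<'E'
from h import *
x,y=.5036,.0058
bot.line_to([x,y,.235],max_speed=.2); bot.hold(.2); st("over")
bot.line_to([x,y,.168],max_speed=.1); bot.hold(.1); st()
f0=bot.current_contact_force()[2]
for z in(.164,.161,.159,.157,.156,.155,.154):
    bot.line_to([x,y,z],max_speed=.05); bot.hold(.05); st(z)
    if bot.current_contact_force()[2]-f0>5: break
cv2.imwrite("pics/side5.png",cam("side")["pixels"]);cv2.imwrite("pics/top5.png",cam("top")["pixels"])
E
python3 -c "
import cv2
s=cv2.imread('pics/side5.png')[150:270,220:340];cv2.imwrite('pics/c5.png',cv2.resize(s,None,fx=5,fy=5,interpolation=3))"
```

```text
over t39.33 p [0.5037 0.0052 0.2349] yaw-30.1 F [-0.68 -0.09 -0.7 ] M [-0.022 -0.027 -0.005] o0.235 q6 0.295
 t40.25 p [0.5043 0.0056 0.169 ] yaw-30.0 F [ 0.66 -0.01 -1.34] M [-0.052 -0.07   0.027] o0.233 q6 0.295
0.164 t40.55 p [0.5036 0.0058 0.164 ] yaw-30.0 F [ 0.07 -0.46 -1.12] M [-0.081 -0.074 -0.018] o0.231 q6 0.295
0.161 t40.85 p [0.5035 0.0058 0.1609] yaw-30.0 F [-0.4  -0.72 -0.33] M [-0.063 -0.026 -0.021] o0.230 q6 0.295
0.159 t41.15 p [0.5035 0.0058 0.1589] yaw-30.0 F [-0.05 -0.   -1.42] M [-0.09  -0.069 -0.002] o0.229 q6 0.295
0.157 t41.45 p [0.5036 0.0058 0.1569] yaw-30.0 F [ 0.53  1.05 -1.2 ] M [-0.055 -0.007 -0.014] o0.232 q6 0.295
0.156 t41.75 p [0.5036 0.0058 0.156 ] yaw-30.0 F [ 0.17 -0.74 -0.34] M [-0.002 -0.033 -0.064] o0.230 q6 0.295
0.155 t42.05 p [0.5037 0.0058 0.1559] yaw-30.0 F [-2.65  0.57  5.57] M [ 0.063  0.499 -0.028] o0.231 q6 0.295
```

View pics/c5.png

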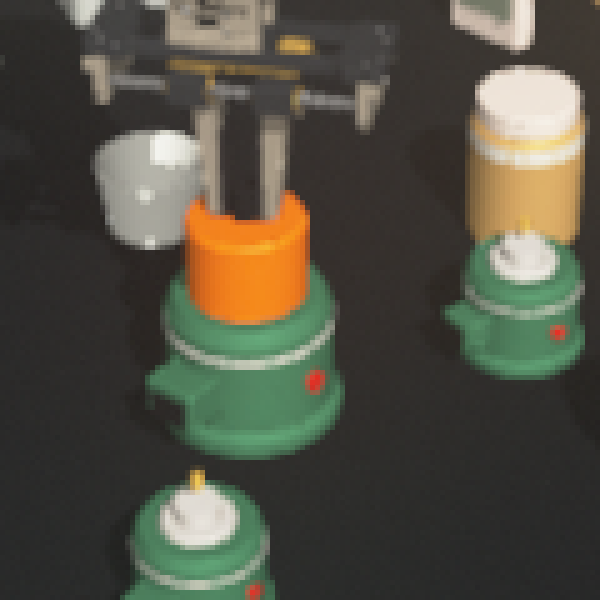

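```bash
python3 - <<'E'
from h import *
x,y=.5036,.0058
bot.line_to([x,y,.156],max_speed=.05)
bot.set_gripper(0.6); st("open")
bot.line_to([x,y,.24],max_speed=.15); 
bot.goto([.45,-.3,.25],down(0)); bot.hold(.3); st("clear")
for n in("side","top"): cv2.imwrite(f"pics/{n}6.png",cam(n)["pixels"])
E
python3 - <<'E'
import cv2,numpy as np
s=cv2.imread("pics/side6.png")[150:280,220:320];t=cv2.imread("pics/top6.png")[180:260,240:320]
o=np.zeros((520,800,3),np.uint8);o[:520,:400]=cv2.resize(s,None,fx=4,fy=4,interpolation=3);o[:400,400:800]=cv2.resize(t,None,fx=5,fy=5,interpolation=3)
cv2.imwrite("pics/c6.png",o)
E
```

```text
open t43.05 p [0.5036 0.0058 0.156 ] yaw-30.0 F [-0.02 -0.16 -0.7 ] M [-0.046 -0.075  0.036] o0.602 q6 0.295
clear t45.24 p [ 0.4503 -0.2994  0.25  ] yaw0.1 F [-0.18 -0.13  0.38] M [-0.016 -0.1   -0.035] o0.601 q6 -0.811
```

View pics/c6.png

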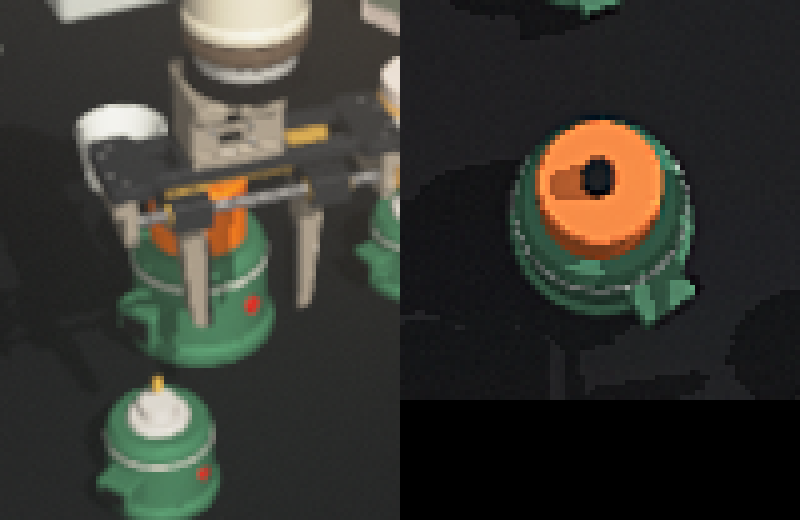

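View pics/side6.png

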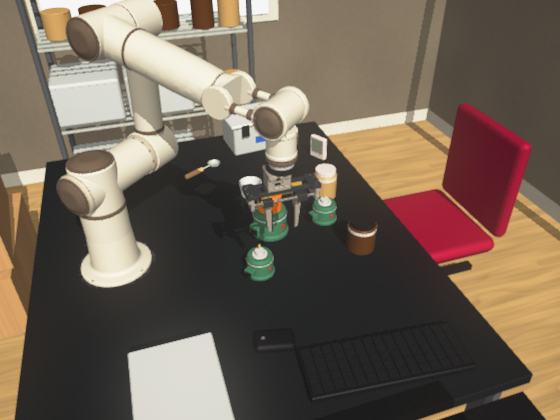

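The top view shows the cap level and centred on the mill, with the knob at about crop (598,178). The arm is clear and the other objects are where they were.

```bash
python3 -c "
from workcell import bot
print(bot.job_done(),bot.current_clock())"
```

```text
the job is handed in; nothing more can be done
the job is handed in; nothing more can be done
```

The mill is set, the dust cap is on over the ring, and I handed the job in a little after 45 s on the robot's clock (limit 72 s).

- **Touch:** I turned the ring clockwise through six notches. The burrs met at the notch 108° from the start, and I stopped at about 0.45 N m, inside the 0.35–0.6 N m range. The torque there rose only about 0.08 N m per degree of wrist turn, not the 0.16 in the brief. I put that down to give in the grip. The torque came back the same way when I eased off, so I saw no sign of slip.
- **Back-off:** I turned the ring back 54°, which is three clicks. I could follow the notches in the torque at 90° and 72° and stopped on the one at 54°, then let go. The white stroke in the top view then stood about 54° clockwise of where it started, which agrees.
- **Cap:** I gripped it by the knob and lowered it over the ring. It met the shoulder at the expected height, with the rim 95 mm up and about 6 N of contact force. After release, the top picture shows it level and centred.
- **Other objects:** nothing else appears to have moved. In the last side picture the gripper partly hid the mill and cap.
- **Position check:** the two cameras disagreed by about 5 mm in y, so I took the mill's centre by feel, gripping the ring in two directions. I also squeezed the cap's knob from two directions to centre it.

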